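# Open the child-safe blade box by its twin push catch

### The arm

A 7-joint arm with a two-finger parallel gripper is mounted at the origin on the work surface. World frame = base frame: x ahead of the robot, y to its left, z up, the work surface at z = 0. Lengths are in m, angles in rad, forces in N, time in s.
With the tool pointing down it reaches from about 0.425 to 0.875 m from the base axis. Payload 4.7 kg.
Tool frame: the origin (TCP) lies midway between the tips of the shut fingers; the grasp point (between the pads) lies 19 mm behind it; z points along the fingers, y is the direction in which the jaws open and shut (so a half turn about z gives the same grasp; the last joint's range is limited). The gripper opens to 87 mm and grips with 3 to 60 N. Pads are 19 mm wide; open, the fingers measure 117 mm over their backs; the gripper's body (75 mm by 190 mm) begins 51 mm behind the grasp point.
Start: joints at [1.31, 0.321, -0.07, 1.45, 0.023, 1.371, -0.057], TCP at [0.176, -0.626, 0.223] pointing down, gripper open.
Joint ranges: [-2.86, 2.86], [-0.3, 2.09], [-1.38, 1.24], [0.06, 2.45], [-1.56, 4.7], [0.09, 2.05], [-2.69, 2.69]. Speed limits (rad/s): [2.57, 2.57, 3.14, 3.14, 3.14, 3.14, 3.14].

### API

Orientations are given as a rotation vector (axis times angle).
In Python, from bench import monitor, eyes, order gives the robot as it stands. The module is installed in compiled form; this text tells all that it offers.
- The arm moves only by the shell command python3 -m pendant 'ROWS' [FORCE]. ROWS is JSON, a list of rows, each a list of 3 entries, a list of its own where there are three numbers: the turn, a rotation vector about the tool's x, y, z in degrees, then the shift along the tool's x, y, z in m, then the gripper command: -1 is fully open, 1 is shut, values between are in proportion. In form: [[[rx, ry, rz], [tx, ty, tz], hand], ...]. A call has 1 to 8 rows; each row shifts and turns the commanded pose from where the row before left it, along the tool's axes as they then stand; what a row does not reach is not made up. A row lasts 1/8 s, in which the tool goes at most 62.5 mm and 10.7 degrees, less where a joint would pass 70% of its speed; a pose out of reach is approached as far as the arm can. A call is refused whole if a number of a shift passes 0.0625 or a number of a turn 10.7, either way. A call with a gripper value outside its range is refused whole. The fingers move at their own pace and stop on an object; FORCE is the grip in N (left out, the last holds). Time passes only in rows, so rows that do not move let the fingers close. It gives the time, the measured TCP pose, the force and the opening at its end, in the units of the state.
- monitor.get_state(): the state, without advancing time (a new reading comes with each control period).
- eyes.get_image(name): name is "scene" or "top"; returns a dict with "color" (420x560x3 uint8, red, green, blue), "range_z" (420x560 float32, m along the optical axis (not along the pixel's ray), 0 where there is no reading), "fx", "fy", "cx", "cy" (pixels), "world_to_cam" (4x4, takes a point from world to camera coordinates). Camera axes: x right, y up, looking along -z (the intrinsics and any distortion apply to the point x, -y, -z); pixel columns grow to the right and rows downward; lengths in m; the calibration is good to about 2 mm. A picture is of the moment at which its call begins.
- order.close_job(): hands the job in, once; it reports no verdict.
The state is a dict: "time": time; "joint_positions": joint angles; "qd": joint speeds; "joint_torque": joint torques, N m; "position": TCP position; "tool_rot": TCP orientation; "ft_force": force on the tool from outside, world axes, zero at the start; "torque": the same for the moment, N m; "grip_width": opening from 0.0 (shut) to 1.0 (fully open).
Only numpy, scipy, OpenCV 4.12 (cv2) and the standard library are available. Lean on these libraries where they do the work, as an engineer would, in place of code of your own. Each camera call takes 0.05 s, during which the arm holds its last target.

### The job

Open the child-safe blade box on the casting bench: push both red buttons down together with two fingertips and keep both fully down until the lid has sprung ajar, then let go and gently push the lid all the way back with the fingertips, so that it stays open by itself past upright. Only press and push - do not pinch the lid, shift or lift the box, or disturb the plaster casts, moulds, vessels and putty knife around it.

Things in the scene. Friction and masses are not known exactly. Their poses are not given: they have to be found in the camera images.
- box: Dark blue-grey steel box, 3 kg, loose on rubber feet. Origin: on the bench under it; x from button side to hinge side, y left, z up; at yaw 0 the buttons face the robot. 230 mm wide (y). In its frame: compartment x -62 to +80 mm, walls 75 mm high, top of shut lid 93 mm; before it the lower lock housing, x -115 to -62 mm, with a black plate (top at 63 mm) carrying the two red buttons.
- button_left_top (a point): Centre of the top face of the left red button (box frame x -92, y +32, z 71 mm with the button up; it goes down with the button). The face is 26 mm along the box's y, 20 mm along its x; the gap between the two buttons is 38 mm.
- button_right_top (a point): Same for the right red button (box frame x -92, y -32, z 71 mm with the button up).
- button_left (a joint): Travel of the left button: 0 up, 0.006 m fully down (top still 2 mm above the plate). Spring: moves from 1.5 N, 5 N at full travel; comes back by itself. It draws back one steel bolt that holds the lid; the bolt lets go at about 0.005 m. Each bolt alone keeps the lid shut, so both buttons must be down at once.
- button_right (a joint): Same for the right button.
- lid (a joint): Opening angle of the lid: 0 shut, 1.57 upright, 1.75 rad at its stop, leaning back away from the buttons. With both bolts drawn, a damped spring lifts it, to 0.3 rad in about 1 s (lip 45 mm up), then slower to a halt at about 0.5 rad. From there it is nearly balanced: about 1 N at the front edge swings it (more when fast), and friction keeps it where it is left.
- lid_panel: The lid: lighter blue steel cap 146 mm deep, 234 mm wide, with a 16 mm rim on its underside. Origin on the hinge axis, mid-width; shut, its axes are those of the box, so -x runs forward to the front edge and it turns about y. Two steel strikers hang under it at y +32 and -32 mm, x -136 to -123 mm, down to z -17 mm.
- lid_lip (a point): Middle of the front edge of the bare aluminium finger lip on the lid's front, 156 mm from the hinge axis; the lip is 120 mm wide, sticks out 10 mm and is 4 mm thick. Shut, it lies at box frame x -76, z +79 mm, 16 mm from the buttons' centres towards the hinge.
- hinge (a point): Middle of the lid's hinge axis, which is parallel to the box's y axis (box frame x +80, y 0, z +75 mm).
- dome_a: Loose white plaster half-ball, 47 mm across and 25 mm high, flat side down, near the box. Origin under its centre. Bystander.
- dome_b: Another such plaster half-ball. Bystander.
- dome_c: Another such plaster half-ball. Bystander.
- mould_red: Red mould tray with ten round pockets, some full of white plaster, 116 x 270 x 24 mm. Origin under its centre. Bystander.
- mould_pink: Pink mould tray of the same size. Bystander.
- bowl: Black mixing bowl, 130 mm across, 70 mm high. Origin under its centre. Bystander.
- tumbler: Blue plastic tumbler, 72 mm across, 100 mm high. Origin under its centre. Bystander.
- putty_knife: Putty knife with pale wooden handle and steel blade, 200 mm long, 18 mm high, lying beside the box on its right. Origin on the bench under its ferrule, x axis towards the blade. Bystander.

How it is judged:
On the way, in this order (a step that is already met when the one before it is completed fails the run):
1. both buttons are fully down together (value of joint each of button_left, button_right above 0.0047 m), for 0.1 s.
2. the lid springs ajar while both buttons are still held down (all of step 1 and value of joint lid above 0.2 rad), for 0.1 s.
3. the lid is pushed back past upright (value of joint lid above 1.6 rad), for 0.2 s.
At the end, for the whole second after the job is handed in: The lid stands still beyond 1.6 rad (just past upright), both buttons are up again (under 1 mm), the box is within 20 mm and every bystander within 15 mm of where it was at the start (value of joint lid between 1.6 and 1.8 rad and velocity of joint lid between -0.05 and 0.05 rad/s and value of joint each of button_left, button_right below 0.001 m and distance of box from where it was at the start of the episode below 0.02 m and linear speed of box below 0.02 m/s and distance of each of dome_a, dome_b, dome_c, mould_red, mould_pink, bowl, tumbler, putty_knife from where it was at the start of the episode below 0.015 m); the robot touches nothing.
It fails at once if the box is shoved more than 20 mm, or lifted or tipped up (distance of box from where it was at the start of the episode above 0.02 m or height (world z) of box above 0.008 m or angle between box's own z axis and vertical above 0.06 rad).
It fails at once if the lid is pinched or forced (over 20 N from the fingers) (contact force between the fingers and lid_panel above 20 N).
It fails at once if a bystander is moved more than 15 mm or picked up (distance of any of dome_a, dome_b, dome_c, mould_red, mould_pink, bowl, tumbler, putty_knife from where it was at the start of the episode above 0.015 m).
It also fails if it takes over 45 s, if anything falls off the work surface, if the arm or the gripper's body presses on something with over 40 N, if the wrist force passes 120 N, or if a joint passes its speed limit or range.

## Working session

There is one attempt and no reset: what is moved stays moved. The work goes in short steps, Python scripts to look and compute and a shell command to move; the robot and the scene stay as the last step left them, time stands still between calls to the robot, and variables do not carry over. Pictures are saved under pics/ and viewed, and the job is handed in when it is done.

```bash
mkdir -p pics; python3 - <<'E'
from bench import monitor, eyes
import cv2,numpy as np
s=monitor.get_state()
for k,v in s.items(): print(k,np.round(v,4))
for n in("scene","top"):
    d=eyes.get_image(n); cv2.imwrite(f"pics/{n}0.png",d["color"][:,:,::-1]); print(n,d["fx"],d["fy"],d["cx"],d["cy"],d.keys()); print(np.round(d["world_to_cam"],4))
    np.savez(f"{n}0.npz",**{k:d[k] for k in d})
E
```

```text
time 0.0
joint_positions [ 1.3101  0.3218 -0.0701  1.4517  0.0226  1.3708 -0.0569]
qd [ 0.0027  0.0017 -0.0017  0.0016 -0.0015 -0.0023  0.0009]
joint_torque [ 0.00000e+00 -4.91292e+01 -4.04200e-01 -3.12527e+01 -6.40000e-02
  4.39000e-02  2.00000e-04]
position [ 0.1762 -0.6251  0.2215]
tool_rot [-3.1101e+00 -4.3010e-01  5.0000e-04]
ft_force [-0.2895 -0.5696  0.2611]
torque [-0.0259  0.0103  0.007 ]
grip_width 1.0019
scene 470.02720161152337 470.02720161152337 277.4543255604223 218.60631826358576 dict_keys(['color', 'range_z', 'fx', 'fy', 'cx', 'cy', 'world_to_cam'])
[[ 0.7387  0.674   0.002  -0.3774]
 [-0.517   0.5647  0.6433  0.2058]
 [ 0.4325 -0.4763  0.7656 -1.617 ]
 [ 0.      0.      0.      1.    ]]
top 486.8044255753205 486.8044255753205 277.0217293281802 216.83874294697586 dict_keys(['color', 'range_z', 'fx', 'fy', 'cx', 'cy', 'world_to_cam'])
[[-0.023  -0.9997 -0.0061  0.0269]
 [ 0.9923 -0.0236  0.1215 -0.5195]
 [-0.1216 -0.0033  0.9926 -1.2202]
 [ 0.      0.      0.      1.    ]]
```

View pics/scene0.png

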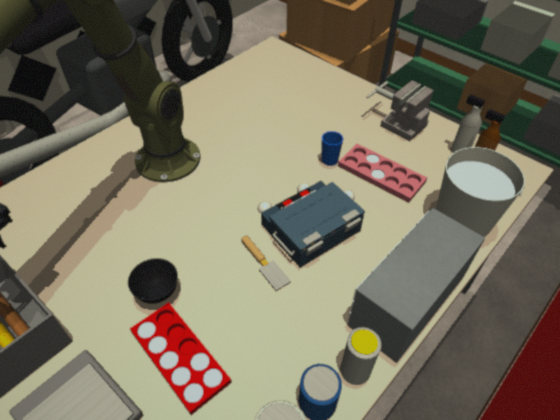

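View pics/top0.png

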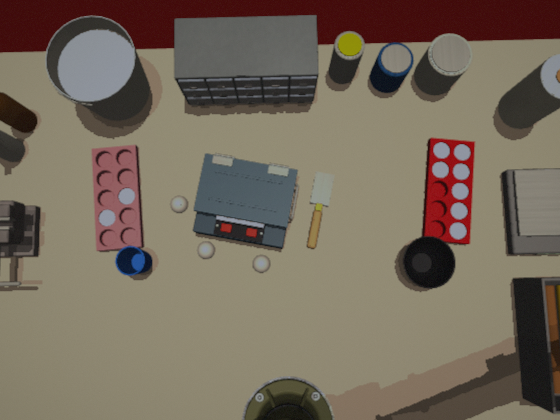

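```bash
cat > h.py <<'E'
import numpy as np
def load(n): return dict(np.load(n))
def w(d,u,v,z=None):
    """pixel -> world, with depth or (z given) plane height"""
    M=d["world_to_cam"];R=M[:3,:3];t=M[:3,3]
    ray=np.array([(u-d["cx"])/d["fx"],-(v-d["cy"])/d["fy"],-1.])
    if z is None:
        r=np.median(d["range_z"][int(round(v))-1:int(round(v))+2,int(round(u))-1:int(round(u))+2])
        return R.T@(ray*r-t)
    o=-R.T@t;k=R.T@ray
    return o+k*(z-o[2])/k[2]
def p(d,X):
    c=d["world_to_cam"][:3,:3]@np.array(X)+d["world_to_cam"][:3,3]
    return d["cx"]-d["fx"]*c[0]/c[2], d["cy"]+d["fy"]*c[1]/c[2]
E
python3 - <<'E'
import cv2
a=cv2.imread("pics/top0.png")[140:290,165:345]
cv2.imwrite("pics/top0c.png",cv2.resize(a,None,fx=4,fy=4,interpolation=cv2.INTER_CUBIC))
a=cv2.imread("pics/scene0.png")[170:290,230:390]
cv2.imwrite("pics/scene0c.png",cv2.resize(a,None,fx=5,fy=5,interpolation=cv2.INTER_CUBIC))
E
```

```text
(no output)
```

View pics/top0c.png

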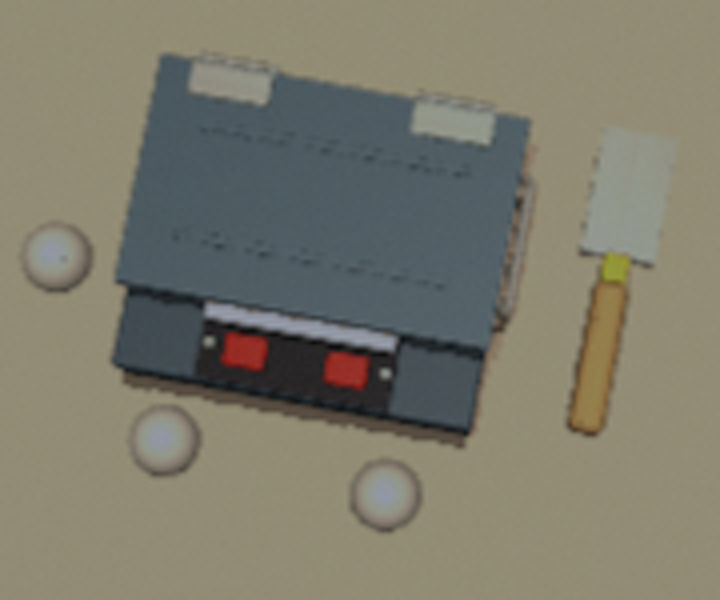

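View pics/scene0c.png

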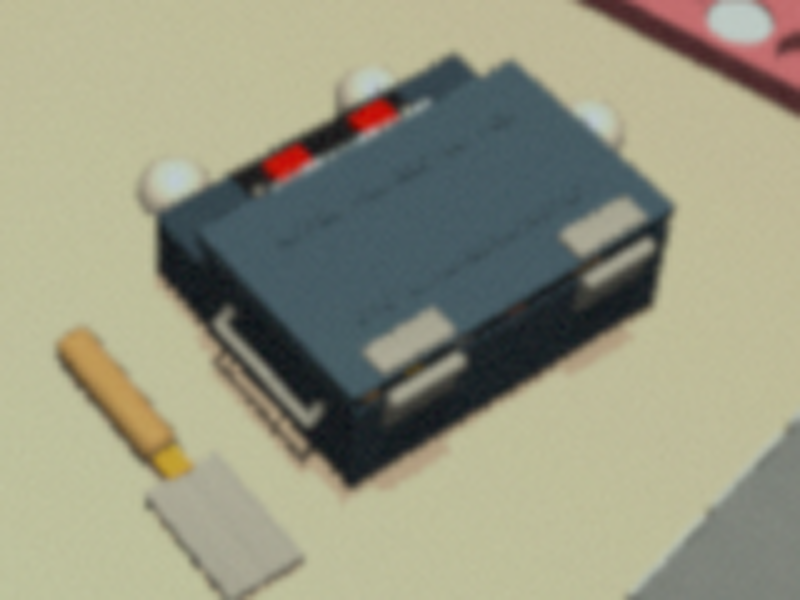

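```bash
python3 - <<'E'
from h import *
import cv2
d=load("top0.npz")
f=lambda u,v:((u+.5)/4-.5+165,(v+.5)/4-.5+140)
np.set_printoptions(precision=4,suppress=True)
P={}
for n,c,z in [("bl",(244,351),.071),("br",(347,370),.071),("lidTL",(160,55),.093),("lidTR",(530,118),.093),("lidBL",(116,282),.093),("lidBR",(487,348),.093),("lipL",(205,317),.081),("lipR",(396,350),.081),("dome1",(165,440),.012),("dome2",(386,495),.012),("dome3",(57,258),.012),("knifetip",(640,128),.005)]:
    u,v=f(*c);P[n]=w(d,u,v,z);print(n,P[n],w(d,u,v))
a=P["bl"]-P["br"];print("gap",np.linalg.norm(a))
b=P["lidBL"]-P["lidBR"];c=P["lidTL"]-P["lidTR"];e=P["lidTL"]-P["lidBL"];g=P["lidTR"]-P["lidBR"]
for q in(a,b,c): print(np.linalg.norm(q),np.degrees(np.arctan2(-q[0],q[1])))
for q in(e,g): print(np.linalg.norm(q),np.degrees(np.arctan2(q[1],q[0])))
# top/red centroid with code, both cams
for n in("top","scene"):
    d=load(n+"0.npz");h=d["color"].astype(int);m=((h[...,0]>110)&(h[...,1]<70)&(h[...,2]<70)).astype(np.uint8)
    k,l,st,ce=cv2.connectedComponentsWithStats(m)
    for i in range(1,k):
        if 20<st[i,4]<300: print(n,ce[i],st[i],w(d,*ce[i],.071),w(d,*ce[i]))
E
```

```text
bl [0.4919 0.1429 0.071 ] [0.4915 0.1425 0.0743]
br [0.4785 0.0791 0.071 ] [0.4783 0.079  0.0731]
lidTL [0.6758 0.1909 0.093 ] [0.6994 0.2047 0.0024]
lidTR [ 0.6302 -0.0379  0.093 ] [ 0.6496 -0.0415  0.0058]
lidBL [0.534  0.2185 0.093 ] [0.5468 0.2347 0.0014]
lidBR [ 0.4879 -0.0077  0.093 ] [ 0.4892 -0.0079  0.0803]
lipL [0.5125 0.1657 0.081 ] [0.5145 0.1679 0.0642]
lipR [0.4892 0.0481 0.081 ] [0.4907 0.0486 0.0664]
dome1 [0.4412 0.2012 0.012 ] [0.4404 0.1992 0.0253]
dome2 [0.4023 0.0586 0.012 ] [0.402  0.0581 0.0249]
dome3 [0.5622 0.2715 0.012 ] [0.5599 0.2685 0.0265]
knifetip [ 0.6412 -0.1144  0.005 ] [ 0.6406 -0.1141  0.0077]
gap 0.06519418254853868
0.06519418254853868 -11.82267894141789
0.23091524420562812 -11.495452338806158
0.23328952855178137 -11.255454991272877
0.1444870936521785 -11.04933128820123
0.14546524809618455 -11.986717468382826
top [225.8571 227.2597] [221 223  11   9  77] [0.4921 0.1423 0.071 ] [0.4918 0.142  0.0743]
top [251.2208 231.9481] [246 228  11   9  77] [0.479  0.0795 0.071 ] [0.4788 0.0794 0.0731]
scene [304.     192.4444] [300 190  10   6  36] [0.4892 0.1424 0.071 ] [0.4889 0.1429 0.0704]
scene [287.075 201.575] [283 199  10   7  40] [0.4762 0.0802 0.071 ] [0.477  0.0793 0.0722]
```

The top view shows the box yawed about -11.6°. The buttons' midpoint is at (0.485, 0.111), and their spacing measures 65 mm against 64 mm nominal. The lid edges give the same pose. First I'll travel at height, arcing around the base, with the gripper partly closed to 49 mm.

```bash
python3 -m pendant '[[[0,0,0],[0.0434,-0.036,0],-0.13],[[0,0,0],[0.0434,-0.036,0],-0.13],[[0,0,0],[0.0434,-0.036,0],-0.13],[[0,0,0],[0.0434,-0.036,0],-0.13],[[0,0,0],[0.0434,-0.036,0],-0.13],[[0,0,0],[0.0434,-0.036,0],-0.13],[[0,0,0],[0.0434,-0.036,0],-0.13]]' 10
python3 -m pendant '[[[0,0,0],[0.0269,-0.0533,0],-0.13],[[0,0,0],[0.0269,-0.0533,0],-0.13],[[0,0,0],[0.0269,-0.0533,0],-0.13],[[0,0,0],[0.0269,-0.0533,0],-0.13],[[0,0,0],[0.0269,-0.0533,0],-0.13],[[0,0,0],[0.0269,-0.0533,0],-0.13],[[0,0,0],[0.0269,-0.0533,0],-0.13],[[0,0,0],[0,0,0],-0.13]]'
python3 -c "
from bench import monitor;print(monitor.get_state()['joint_positions'])"
```

```text
time: 0.98
position: [0.401, -0.2989, 0.2223]
tool_rot: [3.112, 0.43, -0.0]
ft_force: [0.9, -0.1, 0.8]
grip_width: 0.566
time: 1.98
position: [0.4797, 0.1154, 0.2226]
tool_rot: [-3.107, -0.445, -0.001]
ft_force: [-0.1, -0.4, 0.1]
grip_width: 0.567
[ 0.55305664  0.02133767 -0.84162459  1.80415042  0.01372191  1.32253715
 -1.57807454]
```

```bash
python3 -m pendant '[[[0,0,-10.6],[0,0,0],-0.13],[[0,0,-10.6],[0,0,0],-0.13],[[0,0,-10.6],[0,0,0],-0.13],[[0,0,-10.6],[0,0,0],-0.13],[[0,0,-10.6],[0,0,0],-0.13],[[0,0,-10.6],[0,0,0],-0.13],[[0,0,-10.6],[0,0,0],-0.13],[[0,0,-10.6],[0,0,0],-0.13]]'
python3 -m pendant '[[[0,0,-10.6],[0,0,0],-0.13],[[0,0,-10.6],[0,0,0],-0.13],[[0,0,-10.6],[0,0,0],-0.13],[[0,0,-10.6],[0,0,0],-0.13],[[0,0,-10.6],[0,0,0],-0.13],[[0,0,-10.6],[0,0,0],-0.13],[[0,0,-3.7],[0,0,0],-0.13],[[0,-6.5,0],[0,0,0],-0.13]]'
python3 -m pendant '[[[0,-6.5,0],[0,0,0.04],-0.13],[[0,0,0],[0,0,0],-0.13]]'
cat >> h.py <<'E'
O=np.array([0.575,0.0925,0]);YAW=np.radians(-11.6)
Rb=np.array([[np.cos(YAW),-np.sin(YAW),0],[np.sin(YAW),np.cos(YAW),0],[0,0,1]])
def st():
    from bench import monitor
    from scipy.spatial.transform import Rotation as Ro
    np.set_printoptions(precision=4,suppress=True)
    s=monitor.get_state();R=Ro.from_rotvec(s["tool_rot"]).as_matrix();p=np.array(s["position"])
    print("t",s["time"],"boxpos mm",1000*Rb.T@(p-O),"\nR in box (cols x,y,z)\n",Rb.T@R,"\nF",np.array(s["ft_force"]),"q",np.array(s["joint_positions"]),"w",s["grip_width"])
    return p,R
def go(boxmm):
    p,R=st();d=O+Rb@(np.array(boxmm)/1000)-p;print("tool shift",R.T@d)
E
python3 -c "
from h import *
go([-90,0,95])"
```

```text
time: 2.98
position: [0.4801, 0.1082, 0.2221]
tool_rot: [-2.002, -2.421, 0.002]
ft_force: [0.0, 0.4, 0.0]
grip_width: 0.563
time: 3.98
position: [0.4815, 0.1078, 0.2215]
tool_rot: [0.324, 3.012, -0.015]
ft_force: [-0.6, 0.3, 0.1]
grip_width: 0.565
time: 4.22
position: [0.4796, 0.1062, 0.1784]
tool_rot: [0.31, 2.908, -0.044]
ft_force: [0.0, -0.2, 0.6]
grip_width: 0.567
t 4.225 boxpos mm [-96.1941  -5.7845 178.3812] 
R in box (cols x,y,z)
 [[-0.9761  0.0107  0.2172]
 [ 0.0091  0.9999 -0.0086]
 [-0.2173 -0.0064 -0.9761]] 
F [ 0.0308 -0.2344  0.6445] q [ 0.6068 -0.1656 -0.8784  2.0261 -0.0224  1.0306  1.091 ] w 0.5671361694284983
tool shift [0.0121 0.0064 0.0827]
```

```bash
python3 -m pendant '[[[0,0,0],[0.006,0.003,0.04],-0.13],[[0,0,0],[0.006,0.0034,0.0377],-0.13],[[0,0,0],[0,0,0],-0.13]]'
python3 - <<'E'
from h import *
from bench import eyes
import cv2
go([-90,0,80])
d=eyes.get_image("scene");cv2.imwrite("pics/s1.png",cv2.resize(d["color"][120:290,200:400,::-1],None,fx=4,fy=3.5,interpolation=cv2.INTER_CUBIC))
d=eyes.get_image("top");cv2.imwrite("pics/t1.png",cv2.resize(d["color"][160:290,165:345,::-1],None,fx=4,fy=4,interpolation=cv2.INTER_CUBIC))
E
```

```text
time: 4.6
position: [0.4917, 0.1132, 0.1037]
tool_rot: [0.311, 2.904, -0.033]
ft_force: [-0.8, -0.4, -0.3]
grip_width: 0.563
t 4.6 boxpos mm [-85.8018   3.4818 103.7121] 
R in box (cols x,y,z)
 [[-0.9755  0.0105  0.2199]
 [ 0.0105  0.9999 -0.0014]
 [-0.2199  0.0009 -0.9755]] 
F [-0.7589 -0.3755 -0.3233] q [ 0.6125 -0.0042 -0.9622  2.0911  0.1487  0.8695  0.9222] w 0.5634243983047362
tool shift [ 0.0093 -0.0035  0.0222]
```

View pics/s1.png

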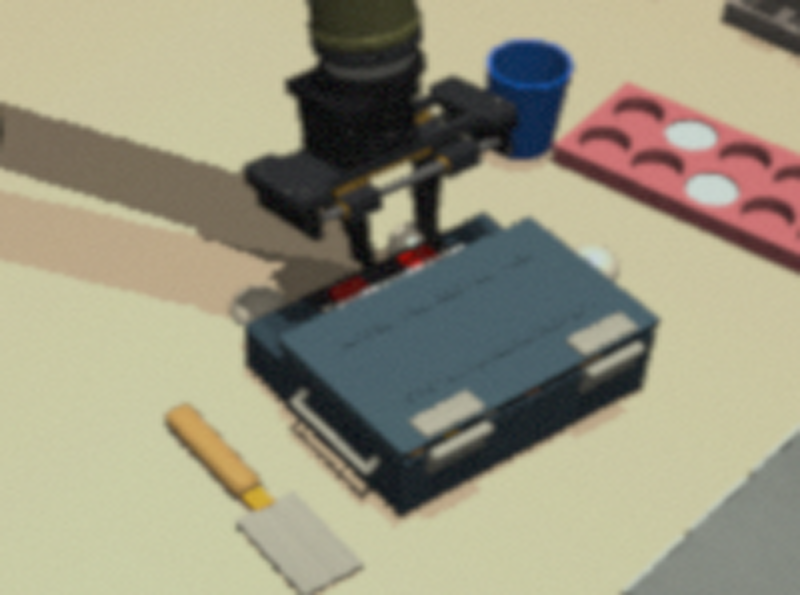

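View pics/t1.png

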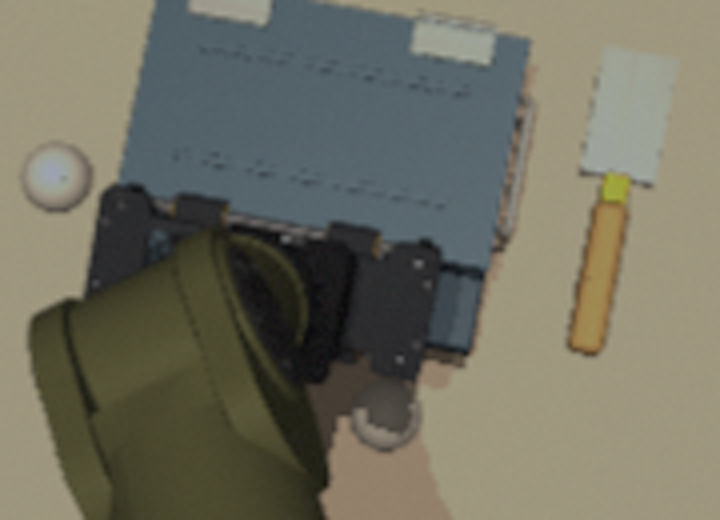

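```bash
python3 -m pendant '[[[0,0,0],[0.0093,-0.0035,0.018],-0.13],[[0,0,0],[0,0,0],-0.13]]'
python3 - <<'E'
from h import *
from bench import eyes
import cv2
p_,R=st()
d=eyes.get_image("scene")
im=cv2.resize(d["color"][170:250,240:360,::-1],None,fx=6,fy=6,interpolation=cv2.INTER_CUBIC)
for s in(-1,1):
    for X,c in((p_+R@[0,.032*s,0],(0,255,0)),(O+Rb@[-.092,.032*s,.071],(255,255,0))):
        u,v=p(d,X); cv2.circle(im,(int((u+.5-240)*6),int((v+.5-170)*6)),3,c,-1)
cv2.imwrite("pics/s2.png",im)
E
```

```text
time: 4.95
position: [0.4867, 0.1107, 0.0859]
tool_rot: [0.31, 2.899, -0.036]
ft_force: [-0.3, -0.5, 0.8]
grip_width: 0.564
t 4.95 boxpos mm [-90.1723   0.0874  85.872 ] 
R in box (cols x,y,z)
 [[-0.9742  0.0106  0.2254]
 [ 0.0102  0.9999 -0.0029]
 [-0.2254 -0.0005 -0.9743]] 
F [-0.3413 -0.4604  0.85  ] q [ 0.6084  0.01   -0.9657  2.1242  0.1778  0.8273  0.893 ] w 0.5641767931472345
```

View pics/s2.png

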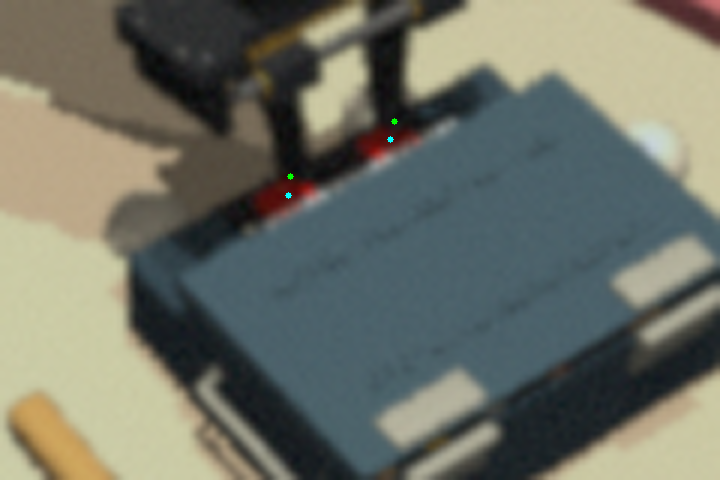

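```bash
python3 -m pendant '[[[0,0,0],[0.0023,0,0.0097],-0.13],[[0,0,0],[0,0,0],-0.13]]'
python3 -m pendant '[[[0,0,0],[0.0007,0,0.0029],-0.13]]'
python3 -m pendant '[[[0,0,0],[0.0007,0,0.0029],-0.13]]'
python3 -m pendant '[[[0,0,0],[0.0005,0,0.0019],-0.13]]'
```

```text
time: 5.25
position: [0.486, 0.1112, 0.0746]
tool_rot: [0.309, 2.9, -0.035]
ft_force: [-1.1, 0.4, 0.1]
grip_width: 0.562
time: 5.38
position: [0.4866, 0.1114, 0.0723]
tool_rot: [0.308, 2.899, -0.035]
ft_force: [-1.9, -1.2, 5.5]
grip_width: 0.567
time: 5.5
position: [0.4866, 0.1114, 0.0694]
tool_rot: [0.308, 2.898, -0.036]
ft_force: [-2.6, -0.2, 8.7]
grip_width: 0.566
time: 5.62
position: [0.4866, 0.1115, 0.0676]
tool_rot: [0.308, 2.899, -0.036]
ft_force: [-4.2, -0.2, 9.1]
grip_width: 0.565
```

```bash
python3 -m pendant '[[[0,0,0],[0.0003,0,0.0012],-0.13]]'
python3 -m pendant '[[[0,0,0],[0.0002,0,0.001],-0.13],[[0,0,0],[0,0,0],-0.13]]'
```

```text
time: 5.75
position: [0.4867, 0.1114, 0.0668]
tool_rot: [0.308, 2.898, -0.037]
ft_force: [-8.3, -0.9, 20.3]
grip_width: 0.56
time: 6.0
position: [0.4867, 0.1115, 0.0667]
tool_rot: [0.308, 2.899, -0.038]
ft_force: [-10.7, -2.3, 23.2]
grip_width: 0.562
```

```bash
python3 -m pendant '[[[0,0,0],[0,0,0],-0.13],[[0,0,0],[0,0,0],-0.13],[[0,0,0],[0,0,0],-0.13],[[0,0,0],[0,0,0],-0.13],[[0,0,0],[0,0,0],-0.13],[[0,0,0],[0,0,0],-0.13],[[0,0,0],[0,0,0],-0.13],[[0,0,0],[0,0,0],-0.13]]'
cat > pic.py <<'E'
import sys,cv2
from bench import eyes
i=sys.argv[1]
d=eyes.get_image("scene");cv2.imwrite(f"pics/s{i}.png",cv2.resize(d["color"][100:290,200:400,::-1],None,fx=4,fy=3.1,interpolation=cv2.INTER_CUBIC))
E
python3 pic.py 3
```

```text
time: 7.0
position: [0.4867, 0.1115, 0.0667]
tool_rot: [0.308, 2.898, -0.038]
ft_force: [-11.9, -0.9, 22.9]
grip_width: 0.563
```

View pics/s3.png

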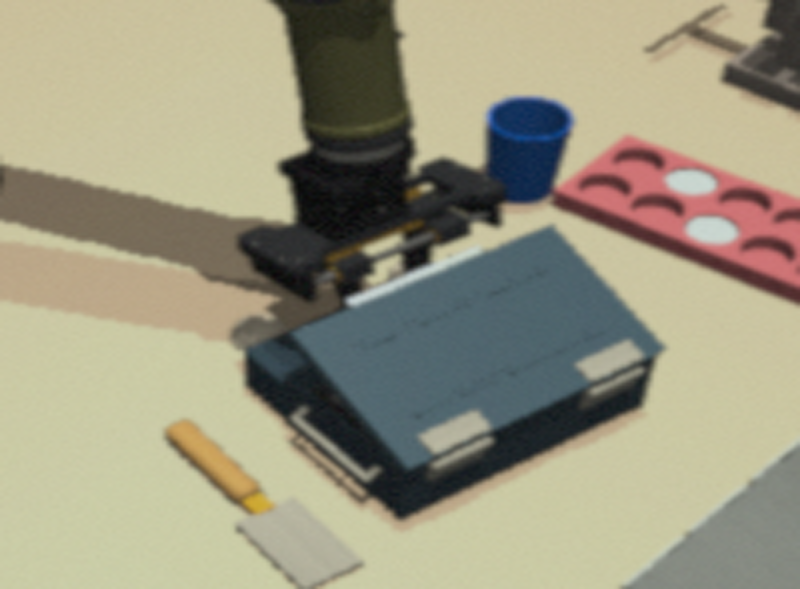

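The lid is ajar: its white lip is raised, running from about (350,300) to (480,252) in the crop. I'll hold a bit longer and measure the lid angle from the depth image.

```bash
python3 -m pendant '[[[0,0,0],[0,0,0],-0.13],[[0,0,0],[0,0,0],-0.13],[[0,0,0],[0,0,0],-0.13],[[0,0,0],[0,0,0],-0.13],[[0,0,0],[0,0,0],-0.13],[[0,0,0],[0,0,0],-0.13],[[0,0,0],[0,0,0],-0.13],[[0,0,0],[0,0,0],-0.13]]'
cat > lid.py <<'E'
from h import *
from bench import eyes
def cloud(d):
    r=d["range_z"];v,u=np.mgrid[:r.shape[0],:r.shape[1]]
    c=np.stack([(u-d["cx"])/d["fx"]*r,-(v-d["cy"])/d["fy"]*r,-r],-1)
    M=d["world_to_cam"];W=(c-M[:3,3])@M[:3,:3]
    return ((W-O)@Rb),r>0
for n in ("scene","top"):
    d=eyes.get_image(n);B,ok=cloud(d)
    col=d["color"].astype(int)
    blue=(col[...,2]>col[...,0]+12)&ok
    # points left/right of the gripper, above walls
    m=blue&(abs(B[...,1])<.112)&(abs(B[...,1])>.0)&(B[...,2]>.085)&(B[...,2]<.26)&(B[...,0]>-.09)&(B[...,0]<.1)
    P=B[m]
    if len(P)<20: print(n,"few",len(P));continue
    x,z=P[:,0]-.08,P[:,2]-.075
    for lo,hi in((-.16,-.12),(-.12,-.08),(-.08,-.04)):
        k=(x>lo)&(x<hi)
        if k.sum()>5: print(n,lo,k.sum(),"x,z",np.median(x[k]),np.median(z[k]))
    k=np.hypot(x,z)>.05
    r=np.hypot(x,z)[k];th=np.arctan2(z,-x)[k]-np.arcsin(np.clip(.018/r,-1,1))
    print(n,k.sum(),"lid angle",np.percentile(th,[10,50,90]))
E
python3 lid.py
```

```text
time: 8.05
position: [0.4867, 0.1115, 0.0667]
tool_rot: [0.308, 2.898, -0.038]
ft_force: [-10.4, -1.2, 22.9]
grip_width: 0.569
scene -0.16 64 x,z -0.12119490651535066 0.07948167173094621
scene -0.12 1139 x,z -0.09959957402809655 0.06972379474610184
scene -0.08 1150 x,z -0.059790284286869194 0.0491776327573279
scene 2521 lid angle [0.42332499 0.45917679 0.49229962]
top -0.16 320 x,z -0.12339513102442931 0.07915435163176239
top -0.12 1487 x,z -0.10027492526573409 0.07385785172497515
top -0.08 1384 x,z -0.06041661328342669 0.05318000835947895
top 3480 lid angle [0.46100987 0.49126019 0.52227794]
```

Lid angle is about 0.48 rad with both buttons still down. Now I'll retract, close the fingers and tilt further.

```bash
python3 -m pendant '[[[0,0,0],[0,0,-0.02],-0.13],[[0,0,0],[0,0,-0.04],-0.13],[[0,0,0],[0,0,-0.04],0],[[0,0,0],[0.03,0,-0.01],1],[[0,-10.6,0],[0,0,0],1],[[0,-10.6,0],[0,0,0],1],[[0,-10.6,0],[0,0,0],1],[[0,0,0],[0,0,0],1]]'
python3 -c "
from h import *
go([-85,0,115])"
python3 pic.py 4; python3 lid.py
```

```text
time: 9.15
position: [0.4361, 0.1164, 0.1643]
tool_rot: [0.303, 2.714, -0.137]
ft_force: [0.1, -0.3, -0.6]
grip_width: 0.044
t 9.15 boxpos mm [-140.8422   -4.4619  164.285 ] 
R in box (cols x,y,z)
 [[-0.9147  0.031   0.403 ]
 [ 0.0076  0.9982 -0.0597]
 [-0.4041 -0.0515 -0.9132]] 
F [ 0.0838 -0.304  -0.5868] q [-0.1137 -0.3005 -0.4074  2.2443  0.2527  0.9136  0.6984] w 0.04432523699390585
tool shift [-0.0311  0.0087  0.0672]
scene -0.12 1095 x,z -0.09885060830255635 0.0755002456784986
scene -0.08 1180 x,z -0.06047004949374955 0.053478562093830076
scene 2511 lid angle [0.46904936 0.5062306  0.53844566]
top -0.16 155 x,z -0.12153625975657106 0.08153096880099557
top -0.12 1521 x,z -0.10078927406848708 0.08059034461212002
top -0.08 1386 x,z -0.06018927908836848 0.057416261045897116
top 3397 lid angle [0.50779715 0.53781033 0.56738771]
```

View pics/s4.png

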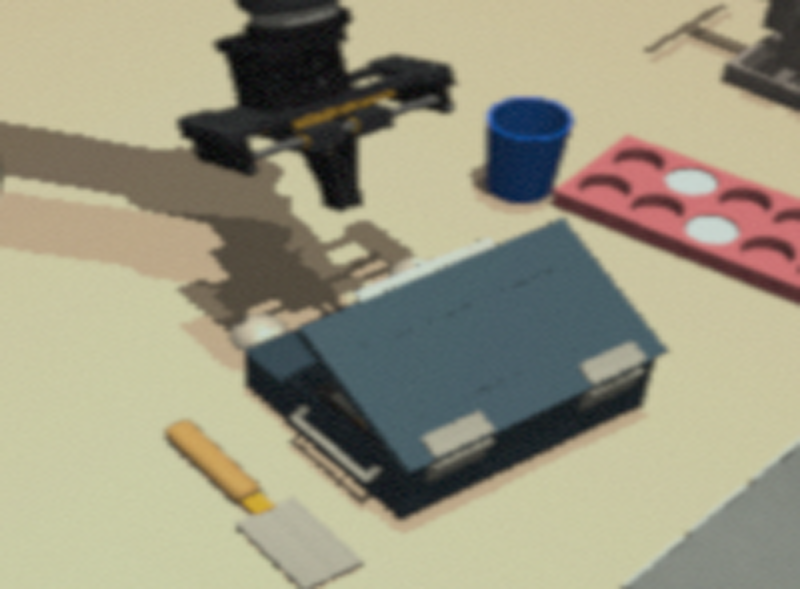

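```bash
python3 -m pendant '[[[3,0,0],[-0.015,0.004,0.034],1],[[0,0,0],[-0.016,0.004,0.034],1],[[0,-6,0],[0,0,0],1],[[0,-6,0],[0,0,0],1],[[0,0,0],[0,0,0],1]]'
python3 -c "
from h import *
go([-70,0,125])"
```

```text
time: 9.93
position: [0.4928, 0.1, 0.1147]
tool_rot: [0.296, 2.505, -0.236]
ft_force: [-0.3, 0.0, -0.4]
grip_width: 0.006
t 9.925 boxpos mm [-81.9993  -9.1627 114.685 ] 
R in box (cols x,y,z)
 [[-0.8114  0.0656  0.5808]
 [-0.0058  0.9927 -0.1203]
 [-0.5844 -0.101  -0.8051]] 
F [-0.2758  0.0067 -0.3664] q [-0.0435 -0.1518 -0.562   2.3299  0.7216  0.7184  0.219 ] w 0.005592378857304657
tool shift [-0.0158  0.0088 -0.0024]
```

```bash
python3 -m pendant '[[[-7,0,0],[-0.010,0.008,-0.001],1],[[0,0,0],[-0.010,0,0],1],[[0,0,0],[0,0,0],1]]'
python3 -c "
from h import *
go([-53,0,138])"
python3 pic.py 5
```

```text
time: 10.3
position: [0.5128, 0.1068, 0.1292]
tool_rot: [0.248, 2.503, -0.079]
ft_force: [0.1, -0.1, -0.3]
grip_width: 0.005
t 10.3 boxpos mm [-63.8168   1.5439 129.1961] 
R in box (cols x,y,z)
 [[-0.8092 -0.0054  0.5875]
 [-0.0038  1.      0.004 ]
 [-0.5875  0.001  -0.8092]] 
F [ 0.0555 -0.1435 -0.2815] q [-0.0458 -0.2071 -0.45    2.3397  0.5827  0.57    0.4342] w 0.0049746521213294695
tool shift [-0.0139 -0.0016 -0.0008]
```

View pics/s5.png

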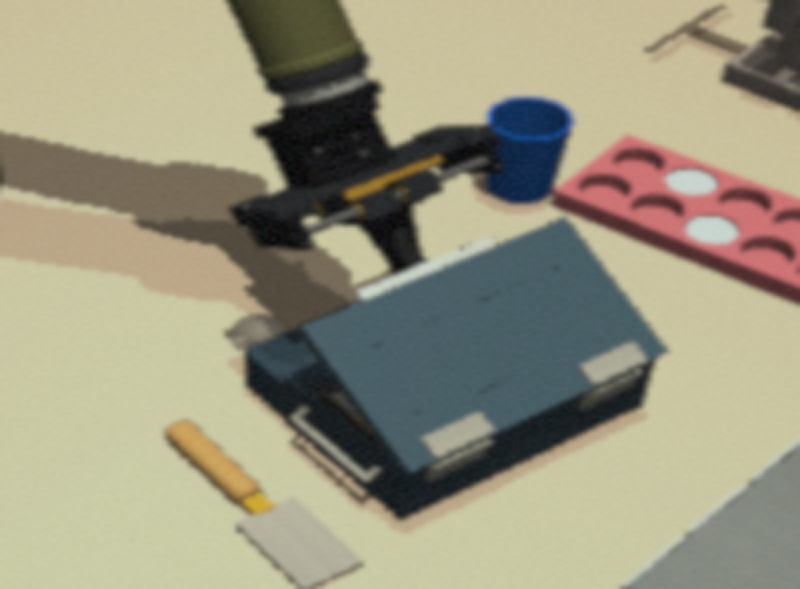

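```bash
cat > plan.py <<'E'
from h import *
import sys
from scipy.spatial.transform import Rotation as Ro
def pose(th,back=14,gap=9.5):
    c,s=np.cos(th),np.sin(th)
    f=lambda x,z:np.array([80-(-x)*c+z*s,75+(-x)*s+z*c])
    pts=[f(-156,2),f(-146,0)]
    t=np.radians(np.interp(np.degrees(th),[30,45,60,75,92],[36,30,20,8,0]))
    n=np.array([np.cos(t),np.sin(t)]);d=np.array([np.sin(t),-np.cos(t)])
    a=min(q@n for q in pts)-gap;b=pts[0]@d+back
    q=a*n+b*d
    X=np.array([q[0],0,q[1]])
    R=np.array([[-n[0],0,d[0]],[0,1,0],[-n[1],0,d[1]]])
    return X,R
p_,R_=st();X=Rb.T@(p_-O)*1000;R=Rb.T@R_
a,b,n=map(float,sys.argv[1:4])
for th in np.linspace(a,b,int(n)):
    X2,R2=pose(th)
    rv=np.degrees(Ro.from_matrix(R.T@R2).as_rotvec());sh=R.T@(X2-X)/1000
    print("th %.2f"%th,X2,"[[%.1f,%.1f,%.1f],[%.4f,%.4f,%.4f],1]"%(*rv,*sh))
    X,R=X2,R2
E
python3 plan.py 0.48 0.72 5
```

```text
t 10.35 boxpos mm [-64.6922   2.0126 128.3696] 
R in box (cols x,y,z)
 [[-0.8098 -0.0071  0.5867]
 [-0.0054  1.      0.0045]
 [-0.5867  0.0005 -0.8098]] 
F [0.1702 1.1904 0.6285] q [-0.0467 -0.2068 -0.4509  2.3409  0.5827  0.5696  0.434 ] w 0.004121904412900841
th 0.48 [-56.9043   0.     131.9013] [[0.3,-0.1,0.3],[-0.0084,-0.0021,0.0017],1]
th 0.54 [-52.3419   0.     140.0072] [[0.0,0.4,0.0],[-0.0085,0.0000,-0.0039],1]
th 0.60 [-47.5967   0.     147.816 ] [[0.0,1.4,0.0],[-0.0084,0.0000,-0.0036],1]
th 0.66 [-42.3922   0.     155.3115] [[0.0,1.4,0.0],[-0.0085,0.0000,-0.0033],1]
th 0.72 [-36.7484   0.     162.4669] [[0.0,1.4,0.0],[-0.0086,0.0000,-0.0029],1]
```

```bash
python3 -m pendant '[[[0,0,0],[-0.0084,-0.002,0.0017],1],[[0,0.4,0],[-0.0085,0,-0.0039],1]]'
python3 -m pendant '[[[0,1.4,0],[-0.0084,0,-0.0036],1]]'
python3 -m pendant '[[[0,1.4,0],[-0.0085,0,-0.0033],1]]'
python3 -m pendant '[[[0,1.4,0],[-0.0086,0,-0.0029],1]]'
python3 pic.py 6; python3 lid.py; python3 plan.py 0.78 1.02 5
```

```text
time: 10.6
position: [0.5226, 0.1033, 0.1385]
tool_rot: [0.242, 2.514, -0.079]
ft_force: [0.3, -0.2, 0.7]
grip_width: 0.006
time: 10.72
position: [0.527, 0.1025, 0.1463]
tool_rot: [0.244, 2.539, -0.076]
ft_force: [-0.6, 0.5, -1.6]
grip_width: 0.008
time: 10.85
position: [0.5324, 0.1015, 0.1541]
tool_rot: [0.247, 2.563, -0.073]
ft_force: [-0.8, 0.1, -1.4]
grip_width: 0.011
time: 10.98
position: [0.538, 0.1005, 0.1612]
tool_rot: [0.25, 2.587, -0.071]
ft_force: [-0.8, -0.5, 0.5]
grip_width: 0.006
scene -0.16 14 x,z -0.12766712369007552 0.1667631049042549
scene -0.12 593 x,z -0.08838724554270458 0.1033420271559861
scene -0.08 1434 x,z -0.06001855094458966 0.0780392234770485
scene 2618 lid angle [0.69461495 0.73057396 0.76092754]
top -0.12 957 x,z -0.09321116150904221 0.10819392726931888
top -0.08 1343 x,z -0.06044548159655813 0.08260821946149831
top 2912 lid angle [0.72740102 0.7612849  0.78722017]
t 11.125 boxpos mm [-37.2075   0.6897 161.7612] 
R in box (cols x,y,z)
 [[-0.8543 -0.0094  0.5197]
 [-0.0076  1.      0.0055]
 [-0.5198  0.0007 -0.8543]] 
F [-0.8425 -0.2385 -0.6884] q [-0.0725 -0.1702 -0.3392  2.207   0.4011  0.6766  0.6959] w 0.0019138588132020632
th 0.78 [-30.6868   0.     169.2565] [[0.3,1.2,0.4],[-0.0095,-0.0007,-0.0030],1]
th 0.84 [-24.4755   0.     175.6807] [[0.0,2.2,0.0],[-0.0086,0.0000,-0.0024],1]
th 0.90 [-17.9161   0.     181.7108] [[0.0,2.3,0.0],[-0.0086,0.0000,-0.0023],1]
th 0.96 [-11.0094   0.     187.3233] [[0.0,2.3,0.0],[-0.0087,0.0000,-0.0021],1]
th 1.02 [ -3.9129   0.     192.4478] [[0.0,2.3,0.0],[-0.0085,0.0000,-0.0019],1]
```

View pics/s6.png

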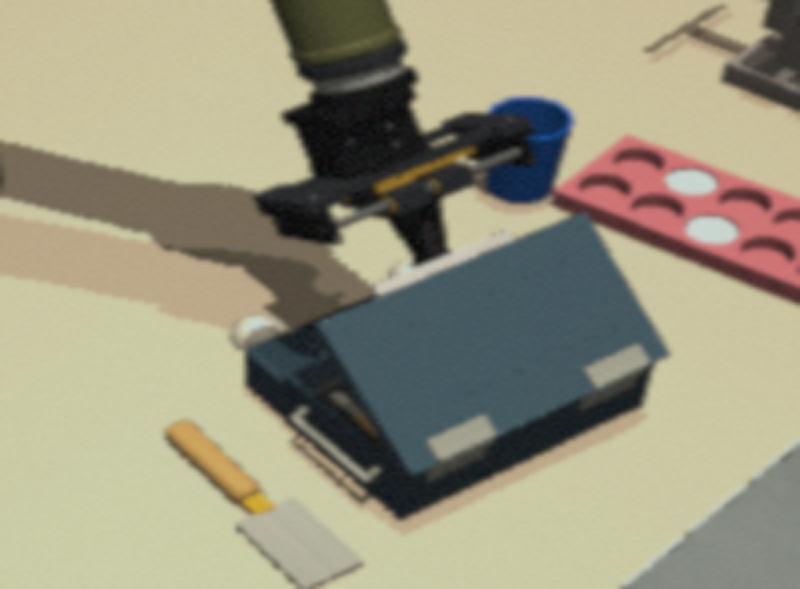

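The lid follows the finger: it measures about 0.74 rad against 0.72 commanded, with around 1 N of force. Continuing.

```bash
python3 -m pendant '[[[0.3,1.2,0.4],[-0.0095,-0.0007,-0.003],1],[[0,2.2,0],[-0.0086,0,-0.0024],1],[[0,2.3,0],[-0.0086,0,-0.0023],1],[[0,2.3,0],[-0.0087,0,-0.0021],1],[[0,2.3,0],[-0.0085,0,-0.0019],1]]'
python3 lid.py; python3 plan.py 1.08 1.72 11
```

```text
time: 11.75
position: [0.5707, 0.093, 0.1923]
tool_rot: [0.279, 2.765, -0.053]
ft_force: [0.2, 0.1, -1.3]
grip_width: 0.001
scene -0.08 1133 x,z -0.05183391463274188 0.11868818178533773
scene 2535 lid angle [0.97912727 1.01388315 1.04013368]
top -0.08 761 x,z -0.053703391352925595 0.1319082943976599
top 1618 lid angle [1.0339843  1.06722049 1.08417651]
t 11.85 boxpos mm [ -2.512   -0.4582 193.2899] 
R in box (cols x,y,z)
 [[-0.9332  0.0007  0.3593]
 [ 0.0008  1.      0.0002]
 [-0.3593  0.0004 -0.9332]] 
F [ 0.5375  0.1042 -0.0337] q [-0.0643 -0.0417 -0.2492  1.9691  0.2151  0.9016  0.9454] w 0.006558803764982891
th 1.08 [  3.3844   0.     197.1423] [[0.0,2.6,-0.0],[-0.0069,0.0005,-0.0015],1]
th 1.14 [ 11.4331   0.     201.6832] [[0.0,2.9,0.0],[-0.0091,0.0000,-0.0018],1]
th 1.21 [ 19.7506   0.     205.6944] [[0.0,2.9,0.0],[-0.0091,0.0000,-0.0016],1]
th 1.27 [ 28.3019   0.     209.1602] [[0.0,2.9,0.0],[-0.0091,0.0000,-0.0015],1]
th 1.34 [ 37.0967   0.     211.9796] [[0.0,2.4,0.0],[-0.0091,0.0000,-0.0013],1]
th 1.40 [ 46.1042   0.     214.0961] [[0.0,1.7,0.0],[-0.0092,0.0000,-0.0010],1]
th 1.46 [ 55.2202   0.     215.6161] [[0.0,1.7,0.0],[-0.0092,0.0000,-0.0006],1]
th 1.53 [ 64.4058   0.     216.534 ] [[0.0,1.7,0.0],[-0.0092,0.0000,-0.0003],1]
th 1.59 [ 73.6219   0.     216.8469] [[0.0,1.7,0.0],[-0.0092,0.0000,0.0000],1]
th 1.66 [ 82.9247   0.     216.2639] [[0.0,0.4,0.0],[-0.0093,0.0000,0.0006],1]
th 1.72 [ 92.203    0.     214.9695] [[0.0,0.0,0.0],[-0.0093,0.0000,0.0013],1]
```

```bash
python3 -m pendant '[[[0,2.6,0],[-0.0069,0.0005,-0.0015],1],[[0,2.9,0],[-0.0091,0,-0.0018],1],[[0,2.9,0],[-0.0091,0,-0.0016],1],[[0,2.9,0],[-0.0091,0,-0.0015],1],[[0,2.4,0],[-0.0091,0,-0.0013],1],[[0,1.7,0],[-0.0092,0,-0.001],1],[[0,1.7,0],[-0.0092,0,-0.0006],1]]'
python3 pic.py 7;python3 plan.py 1.53 1.70 4
```

```text
time: 12.72
position: [0.6269, 0.0821, 0.2142]
tool_rot: [0.309, 3.06, -0.012]
ft_force: [-0.2, -0.1, 0.2]
grip_width: 0.005
t 12.775 boxpos mm [ 54.7918  -0.2886 214.1388] 
R in box (cols x,y,z)
 [[-0.9977  0.0003  0.0673]
 [ 0.0002  1.     -0.0009]
 [-0.0673 -0.0009 -0.9977]] 
F [ 2.6002 -1.1765  0.7578] q [-0.0221  0.2491 -0.1951  1.5633  0.0791  1.2732  1.1373] w 0.003974981521137574
th 1.53 [ 64.6935   0.     216.5529] [[-0.1,1.8,-0.0],[-0.0100,0.0003,-0.0017],1]
th 1.59 [ 72.8537   0.     216.8439] [[0.0,1.5,0.0],[-0.0082,0.0000,-0.0000],1]
th 1.64 [ 81.0811   0.     216.4448] [[0.0,0.5,0.0],[-0.0082,0.0000,0.0005],1]
th 1.70 [ 89.3113   0.     215.442 ] [[0.0,0.0,0.0],[-0.0082,0.0000,0.0010],1]
```

View pics/s7.png

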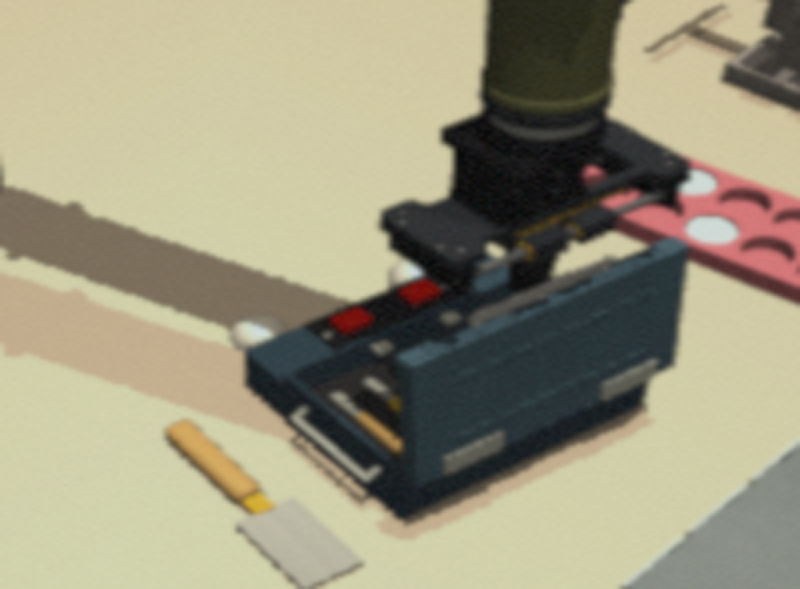

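The lid is almost upright with the fingers behind its lip, and the buttons at crop (352,320) and (420,292) are up. I'll finish the push gently.

```bash
python3 -m pendant '[[[0,1.8,0],[-0.005,0.0003,-0.0017],1],[[0,0,0],[-0.005,0,0],1],[[0,1.5,0],[-0.0041,0,0],1],[[0,0,0],[-0.0041,0,0],1],[[0,0.5,0],[-0.0041,0,0.0002],1],[[0,0,0],[-0.0041,0,0.0003],1],[[0,0,0],[-0.0041,0,0.0005],1],[[0,0,0],[-0.0041,0,0.0005],1]]'
python3 -m pendant '[[[0,0,0],[0,0,0],1],[[0,0,0],[0,0,0],1]]'
python3 lid.py;python3 pic.py 8;python3 -c "
from h import *
st()"
```

```text
time: 13.78
position: [0.6613, 0.0753, 0.2155]
tool_rot: [0.316, 3.124, -0.001]
ft_force: [-0.0, -0.4, 0.6]
grip_width: 0.003
time: 14.02
position: [0.661, 0.0754, 0.2155]
tool_rot: [0.316, 3.124, -0.001]
ft_force: [-0.5, -0.4, -0.4]
grip_width: 0.004
scene few 6
top few 0
t 14.175 boxpos mm [ 87.6522   0.561  215.63  ] 
R in box (cols x,y,z)
 [[-1.     -0.0009  0.0019]
 [-0.0009  1.     -0.0005]
 [-0.0019 -0.0005 -1.    ]] 
F [ 0.2357 -0.1759  0.4677] q [-0.0142  0.3611 -0.1839  1.4161  0.0672  1.3689  1.1693] w 0.008342823233197096
```

View pics/s8.png

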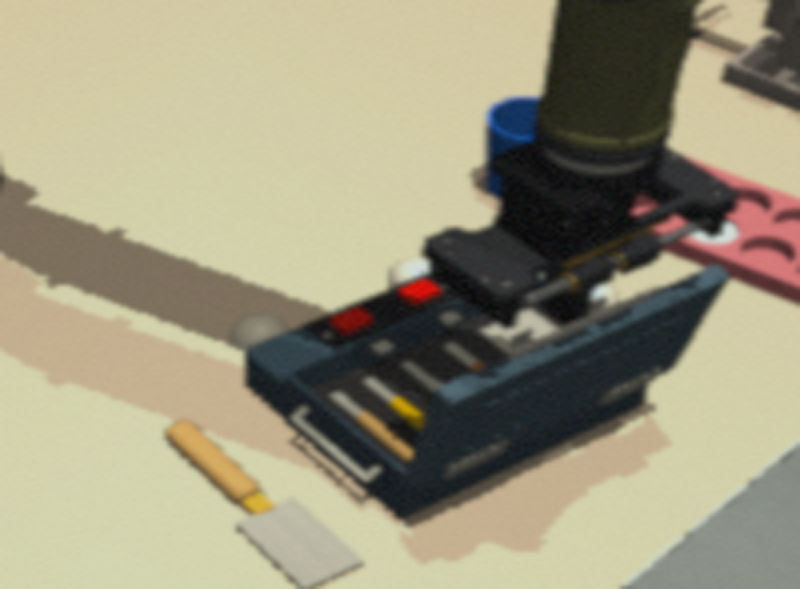

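The lid leans past upright and contact force is near zero. I'll back off towards the buttons, then lift.

```bash
python3 -m pendant '[[[0,0,0],[0.015,0,0],1],[[0,0,0],[0.03,0,0],1],[[0,0,0],[0.04,0,-0.02],1],[[0,0,0],[0.04,0,-0.04],1],[[0,0,0],[0.03,0,-0.04],1],[[0,0,0],[0,0,0],1],[[0,0,0],[0,0,0],1],[[0,0,0],[0,0,0],1]]'
python3 - <<'E'
from h import *
from bench import eyes
import cv2
for n in("scene","top"):
    d=eyes.get_image(n)
    cv2.imwrite(f"pics/{n}9.png",d["color"][:,:,::-1]); np.savez(n+"9.npz",**d)
    r=d["range_z"];v,u=np.mgrid[:420,:560]
    c=np.stack([(u-d["cx"])/d["fx"]*r,-(v-d["cy"])/d["fy"]*r,-r],-1);M=d["world_to_cam"]
    B=((c-M[:3,3])@M[:3,:3]-O)@Rb
    m=(r>0)&(abs(B[...,1])<.11)&(B[...,0]>.05)&(B[...,0]<.15)&(B[...,2]>.1)&(B[...,2]<.26)
    P=B[m]
    for z in np.arange(.1,.26,.03):
        k=abs(P[:,2]-z)<.01
        if k.sum()>5: print(n,round(z,2),k.sum(),np.percentile(P[k,0],[10,50,90]))
st()
E
```

```text
time: 15.18
position: [0.509, 0.1059, 0.3136]
tool_rot: [-0.317, -3.125, 0.002]
ft_force: [-0.5, -0.2, -0.0]
grip_width: 0.003
scene 0.1 59 [0.10073103 0.10199697 0.10320736]
scene 0.13 175 [0.1047073  0.10657354 0.10823022]
scene 0.16 195 [0.11037438 0.11210102 0.1137997 ]
scene 0.19 223 [0.11590708 0.1175091  0.11873955]
scene 0.22 562 [0.10913158 0.11410115 0.12131984]
top 0.1 106 [0.09849909 0.09994827 0.10116862]
top 0.13 193 [0.10258217 0.10413486 0.10604936]
top 0.16 190 [0.1080998  0.10985002 0.1119088 ]
top 0.19 147 [0.10734012 0.11383462 0.11509038]
top 0.22 488 [0.10838665 0.1143086  0.12211907]
t 15.275 boxpos mm [-67.3789   0.0332 313.7273] 
R in box (cols x,y,z)
 [[-1.     -0.0001 -0.0008]
 [-0.0001  1.     -0.0013]
 [ 0.0008 -0.0013 -1.    ]] 
F [-0.0782  0.1679 -0.4461] q [-0.033   0.0246 -0.2281  1.6145  0.0064  1.5045  1.107 ] w 0.0021402029054063383
```

```bash
python3 -c "
import cv2,numpy as np
a=cv2.imread('pics/top0.png')[120:300,80:480];b=cv2.imread('pics/top9.png')[120:300,80:480]
cv2.imwrite('pics/cmp.png',cv2.resize(np.vstack([a,b]),None,fx=1.65,fy=1.65))"
```

```text
(no output)
```

View pics/cmp.png

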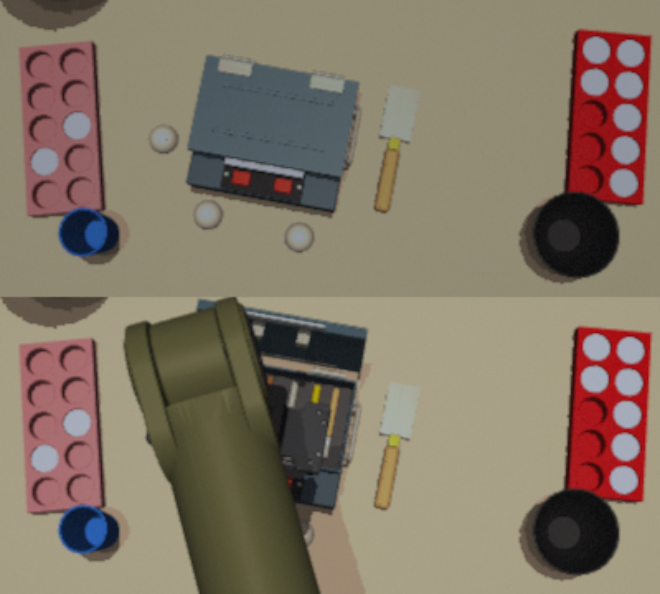

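View pics/scene9.png

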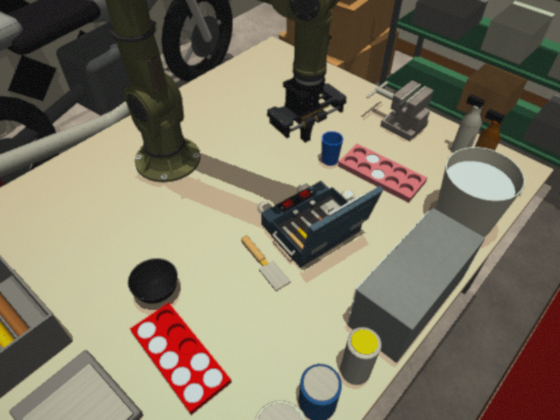

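```bash
python3 -c "
from bench import order;print(order.close_job())"
```

```text
the job is handed in; nothing more can be done
None
```

The box is open and the job is handed in at about 15.3 s of the 45 s allowed; `close_job()` gave no verdict.

- **Pressing:** I pressed both buttons together with the fingertips set about 64 mm apart and the tool tilted 13°. They bottomed out at about 23 N and I held them there for about 2 s. The lid measured about 0.48 rad from depth while the buttons were still held.
- **Opening:** I let go, closed the fingers and pushed the lip back along its arc. Sampled forces during the push stayed at about 3 N or less.
- **Last checks:** With the arm clear and wrist force near zero, the slope of the lid's back in the depth image gives about 1.74 rad, which is at its stop. The box, putty knife, tumbler, bowl and both mould trays look unmoved.
- **Not directly checked:**
  - I never read the button travel itself. Full travel is inferred from the force and the lid opening, and that they came back up from the pictures.
  - In the last top view the arm hides or partly hides the domes. In the earlier scene-camera pictures, the two domes nearest the buttons showed no visible shift. The one on the left was not seen again clearly.
  - The two cameras differed by up to about 0.05 rad on the lid angle part-way through.

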